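# Wedge the rocking exposure stand

## Task

The LED exposure stand rocks because its front foot on the robot's left hangs clear of the bench. Pick up the dark plastic wedge, lay it flat in front of that foot with its thin end pointing squarely at it, and slide it in under the middle of the foot until it jams tight, which takes a firm fingertip push of about 12 N and no more. Then let go and leave the wedge jammed there; leave everything else on the bench where it is.

Things in the scene. Friction and masses are not known exactly. Their poses are not given: they have to be found in the camera images.
- wedge: Dark plastic wedge lying flat, 180 mm long, 34 wide, about 100 g. Origin: centre of its underside; x points to the thin end, z up. Thin end (x = +90 mm): 2 mm high; the top slopes evenly up to 24 mm at x = -50 mm (9 degrees); from x = -50 to -90 a flat-topped tail 24 mm high with upright sides, good to grip across the 34 mm. Friction with bench and foot about 0.35.
- stand: LED exposure stand, fixed: dark slate slab 140 x 460 mm, from 50 to 68 mm above the bench, on four legs with square steel feet; lamp heads above, up to 200 mm high. Origin: on the bench below the slab's centre; x points away from the robot, square to the stand's front; y to the robot's left. Corner ears reach 100 mm in front of the origin; the leg tops are 88 mm high.
- foot_spot (a point): Point on the bench straight below the centre of the hanging front left foot: a level square steel shoe, 36 x 36 mm, 12 mm thick, sides along the stand's x and y (88 mm in front of the stand's origin, 190 mm to its left). Its underside hangs 6 to 18 mm above the bench, different each time and not reported.
- foot_edge (a point): Point on the bench below the middle of that shoe's front edge, where the wedge goes in, 18 mm in front of foot_spot. The shoe yields upwards on a stiff rubber pad, about 1 mm per 20 N; over 20 N from the wedge on the foot damages it. With the friction, a level push of 12 N on the wedge presses on the foot with about 14 N, less if the hand also bears down.
- packer: Flat dark plastic block 70 x 40 x 20 mm, not a wedge; leave it. Origin: centre of underside.
- small_dish: Small dish with cream gel, 58 mm across, 17 mm high; leave it. Origin: centre of underside. The wedge, the flat block and this dish take three places on the bench in any order.
- large_dish: Dish with pink gel, 88 mm across, 17 mm high, in front of the stand beside the hanging foot; leave it. Origin: centre of underside.
- spare_dish: Dish with pink gel, 88 mm across, 17 mm high, left of the stand; leave it. Origin: centre of underside.
- collar: Black plastic lamp collar lying flat in front of the stand, ring 40 mm across, 12 mm high; leave it. Origin: centre of underside.
Not all that is in view belongs to the job. Leave any purple or yellow look-alike of the wedge alone.

How it is judged:
At the end, for the whole second after the job is handed in: Wedge let go, at rest, flat on the bench (tilt < 0.06 rad), thin end first under the hanging foot and pressing on the stand with > 1.5 N; foot centre within 12 mm of the wedge's centre line and -35 to +90 mm along it from its centre; wedge square to the stand within 0.17 rad (contact force between stand and wedge above 1.5 N and x of foot_spot in the frame of wedge between -0.035 and 0.09 m and y of foot_spot in the frame of wedge between -0.012 and 0.012 m and angle between the x axis of wedge and the x axis of stand, either way round below 0.17 rad and angle between wedge's own z axis and vertical below 0.06 rad and linear speed of wedge below 0.01 m/s); the robot touches nothing.
It fails at once if the wedge presses on the stand's foot with more than 20 N (contact force between stand and wedge above 20 N).
It fails at once if any of the other things on the bench is shifted by more than 20 mm (distance of any of packer, small_dish, large_dish, spare_dish, collar from where it was at the start of the episode above 0.02 m).
It also fails if it takes over 72 s, if anything falls off the work surface, if the arm or the gripper's body presses on something with over 40 N, if the wrist force passes 120 N, or if a joint passes its speed limit or range.

## Robot

A 6-joint arm with a two-finger parallel gripper is mounted at the origin on the work surface. World frame = base frame: x ahead of the robot, y to its left, z up, the work surface at z = 0. Lengths are in m, angles in rad, forces in N, time in s.
With the tool pointing down it reaches from about 0.375 to 0.9 m from the base axis. Payload 3.1 kg.
Tool frame: the origin (TCP) lies at the very end of the fingers, on their centre line; the grasp point (between the pads) lies behind it (robot.tcp_to_grasp is the y of the grasp point in the tool frame, in m); y points along the fingers, z is the direction in which the jaws open and shut, and the axes are right-handed (so a half turn about y gives the same grasp; the last joint's range is limited). The gripper opens to 87 mm and grips with 3 to 60 N. Pads are 19 mm wide; open, the fingers measure 117 mm over their backs; the gripper's body (75 mm by 190 mm) begins 51 mm behind the grasp point.
Start: joints at [1.065, 0.527, 1.433, -0, 1.181, -0.178], TCP at [0.201, 0.592, 0.223] pointing down, gripper open.
Joint ranges: [-3.08, 3.08], [-0.75, 2.2], [0.22, 2.44], [-1.43, 4.57], [0, 2.65], [-2.85, 2.85]. Speed limits (rad/s): [2.79, 2.79, 3.14, 3.14, 3.14, 3.14].

## Interface

Orientations are given as a unit quaternion [x, y, z, w].
In Python, from rig import robot, optics gives the robot as it stands. The module is installed in compiled form; this text tells all that it offers.
- The arm moves only by the tool carry_out, never from a script. Its argument "series" is a list of rows, each a list of 5 numbers: the shift along the tool's x, y, z in mm, then the turn about the tool's y in rad, then the closure, from 0 (fully open) to 1 (shut). A call has 1 to 12 rows; each row shifts and turns the pose as measured when the row begins, along the tool's axes as they then stand; what a row does not reach is not made up. A row lasts 1/8 s, in which the tool goes at most 62.5 mm and 10.7 degrees, less where a joint would pass 70% of its speed; a pose out of reach is approached as far as the arm can. A call is refused whole if a number of a shift passes 62.5 or a number of a turn 0.188, either way. A call with a gripper value outside its range is refused whole. The fingers move at their own pace and stop on an object; "squeeze" is the grip in N (left out, the last holds). Time passes only in rows, so rows that do not move let the fingers close. It gives the time, the measured TCP pose, the force and the opening at its end, in the units of the state.
- robot.get_obs(): the state, without advancing time (a new reading comes with each control period).
- optics.camera(name): name is "scene" or "top"; returns (picture, depth): 420x560x3 uint8, red, green, blue; 420x560 float32, m along the optical axis (not along the pixel's ray), 0 where there is no reading.
- optics.get_calibration(name): a dict with "K" (3x3 intrinsics, pixels), "eye" and "orientation" of the camera in the world. Camera axes: x right, y up, looking along -z (the intrinsics and any distortion apply to the point x, -y, -z); pixel columns grow to the right and rows downward; lengths in m; the calibration is good to about 2 mm. A picture is of the moment at which its call begins. get_calibration takes no time and is no camera call.
- robot.hand_in(): hands the job in, once; it reports no verdict.
Trained networks look in the newest picture that a camera, given by its name, has taken for a name from the list of things; names that differ only in an ending like _2 or _b are one class to them, and where a whole thing is asked for, a point or a joint stands for the part that bears it (a point fixed in the world has none). Each returns a list of dicts, best first, with "p" (0 to 1); they miss things now and then, are a little off and sometimes report something else, mostly with a low value. They report only what shows in the picture. A call takes as long as a camera call. They do not tell look-alikes from the thing itself.
- optics.boxes_of(camera, name): "box" ([left, top, width, height] as shares, 0 to 1, of the picture: columns of its width, rows of its height, round what is visible of it).
The state is a dict: "time": time; "q": joint angles; "joint_velocities": joint speeds; "joint_torque": joint torques, N m; "position": TCP position; "tool_rot": TCP orientation; "ft_force": force on the tool from outside, world axes, zero at the start; "moment": the same for the moment, N m; "grip_width": finger opening in m.
Only numpy, scipy, OpenCV 4.12 (cv2) and the standard library are available. Lean on these libraries where they do the work, as an engineer would, in place of code of your own. Each camera call takes 0.05 s, during which the arm holds its last target.

## Working session

There is one attempt and no reset: what is moved stays moved. The work goes in short steps, Python scripts to look and compute and a tool call to move; the robot and the scene stay as the last step left them, time stands still between calls to the robot, and variables do not carry over. Pictures are saved under pics/ and viewed, and the job is handed in when it is done.

Besides the shell and the picture viewer there is one more tool, called after "Request:" by a JSON object that holds its "op" and its "data". carry_out: Moves the arm, as the interface text tells. Its arguments: {"type":"object","properties":{"series":{"type":"array"},"squeeze":{"type":"number"}},"required":["series"]}

```bash
mkdir -p pics
cat > h.py <<'E'
import numpy as np, cv2
from rig import robot, optics
from scipy.spatial.transform import Rotation as R
def pts(name,depth):
    c=optics.get_calibration(name);K=np.array(c['K']);h,w=depth.shape
    u,v=np.meshgrid(np.arange(w),np.arange(h))
    x=(u-K[0,2])/K[0,0]*depth;y=(v-K[1,2])/K[1,1]*depth
    P=np.stack([x,-y,-depth],-1)
    return P@R.from_quat(c['orientation']).as_matrix().T+np.array(c['eye'])
E
python3 - <<'E'
from h import *
for n in('scene','top'):
    im,d=optics.camera(n);cv2.imwrite(f'pics/{n}0.png',im[...,::-1]);np.save(f'{n}_d.npy',d);np.save(f'{n}_i.npy',im)
    print(n,optics.get_calibration(n))
    for k in['wedge','stand','foot_spot','foot_edge','packer','small_dish','large_dish','spare_dish','collar']:
        print(k,[(round(b['p'],2),(np.array(b['box'])*[560,420,560,420]).round().tolist()) for b in optics.boxes_of(n,k)])
print(robot.get_obs(),robot.tcp_to_grasp)
E
```

```text
scene {'K': array([[505.37267912,   0.        , 276.9354615 ],
       [  0.        , 505.37267912, 211.86308358],
       [  0.        ,   0.        ,   1.        ]]), 'eye': array([1.17150144, 0.56170217, 0.99530293]), 'orientation': array([0.13544174, 0.33310643, 0.86429216, 0.35170258])}
wedge [(0.93, [386.0, 194.0, 36.0, 50.0]), (0.8, [310.0, 155.0, 44.0, 50.0]), (0.76, [217.0, 92.0, 26.0, 35.0]), (0.72, [226.0, 157.0, 62.0, 33.0]), (0.69, [272.0, 111.0, 42.0, 38.0]), (0.64, [113.0, 157.0, 173.0, 182.0])]
stand [(0.78, [114.0, 160.0, 170.0, 178.0])]
foot_spot [(0.65, [113.0, 163.0, 173.0, 174.0])]
foot_edge [(0.6, [114.0, 158.0, 171.0, 180.0]), (0.46, [241.0, 223.0, 33.0, 30.0])]
packer [(0.84, [419.0, 281.0, 34.0, 29.0])]
small_dish [(0.49, [213.0, 145.0, 21.0, 20.0])]
large_dish [(0.86, [241.0, 221.0, 30.0, 31.0])]
spare_dish [(0.88, [356.0, 328.0, 43.0, 42.0])]
collar [(0.39, [113.0, 162.0, 173.0, 172.0])]
top {'K': array([[428.91600333,   0.        , 278.61779868],
       [  0.        , 428.91600333, 205.93132955],
       [  0.        ,   0.        ,   1.        ]]), 'eye': ar
[... 683 characters left out ...]
303.0, 168.0, 16.0, 12.0])]
{'time': 1.0, 'q': array([ 1.06448351e+00,  5.27447068e-01,  1.43266918e+00, -2.33205036e-05,
        1.18141392e+00, -1.78459663e-01]), 'joint_velocities': array([-0.00146443, -0.00114534,  0.0002371 , -0.00027304, -0.00019504,
        0.00063947]), 'joint_torque': array([-8.93280703e-04, -4.40016460e+01, -1.76991928e+01,  6.32920931e-02,
        5.02011005e-02, -1.12725138e-05]), 'position': array([0.20120749, 0.5917179 , 0.22259079]), 'tool_rot': array([-0.69760964,  0.11537746, -0.11540667,  0.69764614]), 'ft_force': array([-0.47468616,  0.41988364, -0.08410075]), 'moment': array([0.03142995, 0.00287358, 0.04624213]), 'grip_width': 0.08708408389857952} -0.0187
```

View pics/scene0.png

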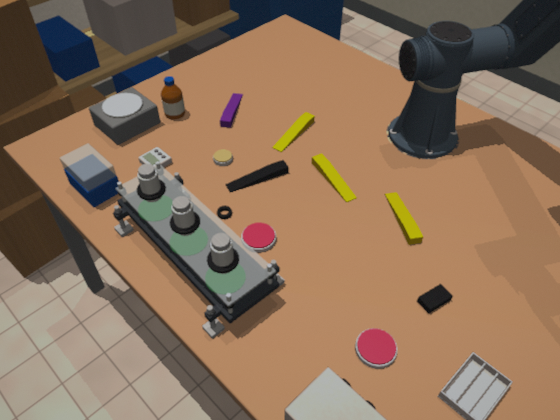

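View pics/top0.png

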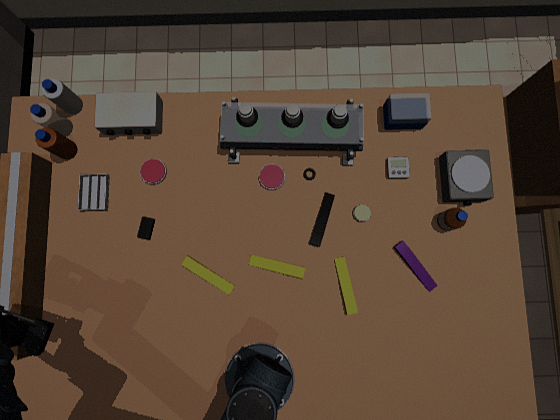

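The dark wedge shows in scene at (257,178) and in top at (322,220). The other wedge-like bars are yellow or purple, so they are decoys, and the packer is at top (146,228). The hanging front-left foot is at top (234,156) and scene (275,280). I'll enlarge both to confirm.

Run:
```python
from h import *
a=np.load('top_i.npy');b=np.load('scene_i.npy')
t=cv2.resize(a[90:255,210:370,::-1],(580,598),interpolation=cv2.INTER_CUBIC)
cv2.imwrite('pics/crop_top.png',np.clip(t*1.6,0,255).astype('uint8'))
t=cv2.resize(b[140:350,100:310,::-1],(598,598),interpolation=cv2.INTER_CUBIC)
cv2.imwrite('pics/crop_sc.png',np.clip(t*1.4,0,255).astype('uint8'))
for n in('scene','top'):
    d=np.load(n+'_d.npy');P=pts(n,d);np.save(n+'_P.npy',P)
    im=np.load(n+'_i.npy')
    x0,y0,w,h=(226,157,62,33) if n=='scene' else (305,188,34,62)
    s=P[y0:y0+h,x0:x0+w];c=im[y0:y0+h,x0:x0+w].max(-1)
    hsv=cv2.cvtColor(im[y0:y0+h,x0:x0+w],cv2.COLOR_RGB2HSV)
    m=(c<60)&(s[...,2]<.05)
    q=s[m]; print(n,len(q),q.mean(0),np.percentile(q,[0,5,50,95,100],axis=0).round(3).tolist())
    r=cv2.minAreaRect((q[:,:2]*1000).astype('float32'));print(r)
    tab=s[(~m)&(s[...,2]<.03)];print('bench z',np.median(tab[:,2]))
    ax=np.linalg.svd(q[:,:2]-q[:,:2].mean(0),full_matrices=False)[2][0]
    t=(q[:,:2]-q[:,:2].mean(0))@ax
    print('axis',ax,t.min(),t.max())
    for k in np.linspace(t.min(),t.max(),10)[:-1]:
        mm=(t>=k)&(t<k+.02);print(round(k,3),mm.sum(),np.median(q[mm],axis=0).round(4))
```

```text
scene 707 [ 0.49012768 -0.20588899  0.01417042] [[0.409, -0.253, -0.003], [0.421, -0.24, 0.003], [0.487, -0.205, 0.014], [0.566, -0.176, 0.026], [0.581, -0.169, 0.029]]
((495.7882995605469, -211.16502380371094), (36.536537170410156, 178.3291473388672), 71.18132781982422)
bench z 0.0010967745138289464
axis [ 0.93615905 -0.35157679] -0.08222852862122723 0.09619171265825496
-0.082 87 [ 0.4234 -0.1777  0.0225]
-0.062 91 [ 0.4419 -0.1846  0.0234]
-0.043 88 [ 0.4595 -0.1912  0.0207]
-0.023 88 [ 0.4782 -0.1991  0.0185]
-0.003 85 [ 0.4969 -0.2053  0.0154]
0.017 76 [ 0.5157 -0.2125  0.0133]
0.037 75 [ 0.5346 -0.2204  0.0094]
0.057 67 [ 0.5522 -0.228   0.0076]
0.076 52 [ 0.5695 -0.2381  0.0052]
top 609 [ 0.49077866 -0.20995843  0.01444067] [[0.406, -0.257, -0.008], [0.415, -0.243, 0.0], [0.49, -0.21, 0.015], [0.571, -0.177, 0.027], [0.586, -0.166, 0.031]]
((494.4443359375, -212.06497192382812), (37.73926544189453, 182.50140380859375), 70.20921325683594)
bench z -0.0004458477257791582
axis [-0.94411081  0.32962825] -0.09555911296161432 0.08712575880508999
-0.096 59 [ 0.5715 -0.2365  0.0035]
-0.075 60 [ 0.5536 -0.2319  0.007 ]
-0.055 63 [ 0.5334 -0.2244  0.0094]
-0.035 64 [ 0.5136 -0.2184  0.0128]
-0.014 69 [ 0.4937 -0.2119  0.0158]
0.006 66 [ 0.4765 -0.2049  0.0195]
0.026 69 [ 0.4569 -0.1977  0.0219]
0.047 76 [ 0.4377 -0.1907  0.0237]
0.067 74 [ 0.4182 -0.1841  0.0229]
```

View pics/crop_top.png

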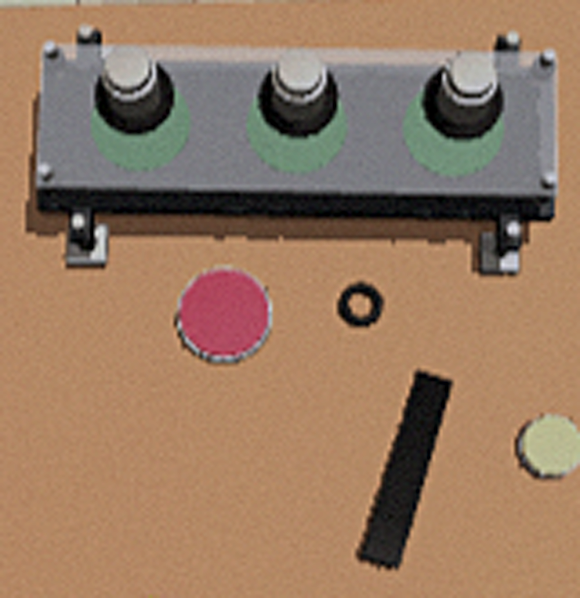

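View pics/crop_sc.png

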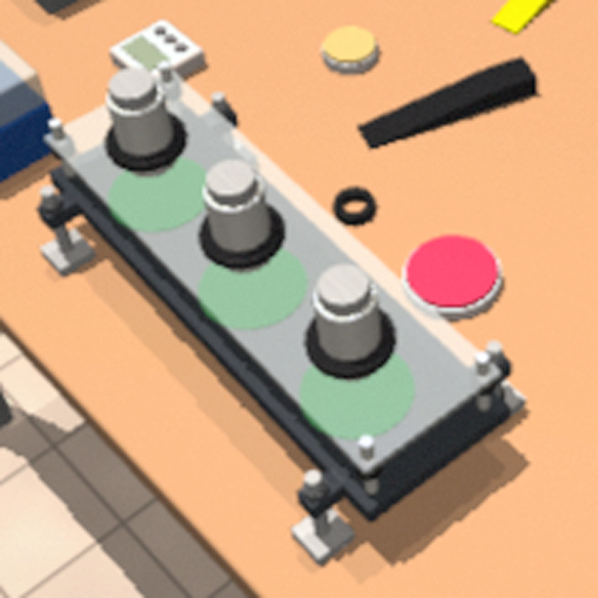

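Run:
```python
from h import *
P=np.load('top_P.npy');im=np.load('top_i.npy')
S=P[90:170,205:375].reshape(-1,3)
m=(S[:,2]>.058)&(S[:,2]<.078);q=S[m]
print(len(q));r=cv2.minAreaRect((q[:,:2]*1000).astype('float32'));print(r)
# robust slab edges: per-column front/back edge and per-row side edge lines
# feet
for nm,(u0,v0,u1,v1) in {'L':(224,144,244,170),'R':(338,144,360,172)}.items():
    s=P[v0:v1,u0:u1];c=im[v0:v1,u0:u1].astype(int)
    grey=(c.max(-1)-c.min(-1)<35)
    print(nm)
    for v in range(v1-v0):
        print(v+v0,''.join('#' if grey[v,i] else '.' for i in range(u1-u0)),(s[v,:,2]*1000).round().astype(int).tolist())
```

```text
956
((788.1121826171875, -118.54876708984375), (457.7420349121094, 198.00491333007812), 87.9660873413086)
L
144 #################### [71, 69, 66, 67, 70, 73, 68, 68, 71, 66, 65, 66, 62, 70, 69, 72, 68, 67, 68, 68]
145 #################### [62, 68, 66, 73, 73, 62, 66, 67, 69, 70, 66, 70, 60, 72, 67, 70, 70, 67, 66, 65]
146 #################### [66, 71, 69, 71, 62, 69, 66, 69, 69, 67, 66, 68, 66, 72, 64, 68, 65, 71, 68, 67]
147 #################### [56, 61, 63, 66, 57, 68, 73, 68, 67, 68, 75, 69, 65, 65, 63, 66, 65, 67, 67, 60]
148 #################### [1, -4, 7, 0, 1, 61, 63, 65, 69, 66, 72, 66, 55, 52, 49, 52, 51, 48, 52, 51]
149 #################### [1, 1, -3, -1, -1, 67, 88, 88, 89, 65, 66, 66, 1, -1, -1, -2, 3, 1, 5, 1]
150 #################### [-3, -1, 1, -4, 1, 63, 90, 91, 86, 70, 69, 69, -2, -3, -3, -6, 7, 2, 1, -1]
151 #################### [0, 1, -3, -3, 4, 81, 91, 92, 89, 86, 1401, 69, 22, 23, 23, 20, -2, 2, -2, 0]
152 #################### [-2, 5, -3, 1, -1, 75, 84, 90, 87, 70, 73, 67, 21, 15, 22, 18, 4, -1, 2, 2]
153 #################### [1, -1, -1, -4, -3, 65, 75, 75, 79, 7
[... 3985 characters left out ...]
, 1, 2, 0, -5, 3, -2, -4, 0, -1, -1, 4, 0, -1, 4, -4, -1, 1, -1, -3]
166 ...................... [-5, 0, 4, 0, 1, -1, 2, 3, -3, -2, -1, -1, -1, -5, 0, -2, 3, -8, -4, 2, 0, 2]
167 ...................... [-1, 1, -1, 0, 5, 3, 2, -2, -1, -4, -2, -2, -5, -1, 4, 0, 0, 1, -1, 2, -1, 2]
168 ...................... [-1, 1, 1, -3, -1, 0, 3, 0, 3, -4, -1, 2, 0, -3, -1, 1, -4, -4, 2, 0, 4, -3]
169 ...................... [1, -3, -5, 1, 3, 1, -1, -2, -3, -6, -1, -2, 0, 1, 1, 1, 0, -3, -4, -1, 0, 5]
170 ...................... [2, 1, -2, 7, -6, 1, -4, 6, -2, -2, -2, 0, 2, -1, 2, 1401, -2, 1, -1, -2, 2, -1]
171 ...................... [-2, -1, 2, -2, 1, -2, -5, 1, -1, 0, -5, 1, -4, 0, 1, 0, 2, -3, -4, 0, -2, 0]
```

```bash
cat >> h.py <<'E'
def ray(name,u,v,z):
    c=optics.get_calibration(name);K=np.array(c['K'])
    d=R.from_quat(c['orientation']).apply([(u-K[0,2])/K[0,0],-(v-K[1,2])/K[1,1],-1]);e=np.array(c['eye'])
    return e+d*(z-e[2])/d[2]
E
python3 - <<'E'
from h import *
a=ray('top',233.5,161.8,.0205);b=ray('top',347.4,164.4,.012)
print(a,b,a-b,np.linalg.norm((a-b)[:2]),'yaw from feet',np.arctan2(-(a-b)[0],(a-b)[1]))
for u in(227.5,239.5):print(ray('top',u,160,.0205))
P=np.load('top_P.npy')
for nm,(u0,u1,v0,v1) in {'L':(229,238,157,161)}.items():print(np.median(P[v0:v1,u0:u1,2]),P[v0:v1,u0:u1,2].mean())
print(P[160:164,343:351,2].mean(), P[175:185,225:245,2].mean())
# slab edges
fe=[]
for u in range(245,338):
    col=P[135:160,u];k=np.where((col[:,2]>.055)&(col[:,2]<.08))[0]
    v=135+k.max()+.5-0;fe.append(ray('top',u,v,.068))
fe=np.array(fe);p=np.polyfit(fe[:,1],fe[:,0],1);print('front',p,np.std(np.polyval(p,fe[:,1])-fe[:,0]))
le=[];re=[]
for v in range(112,144):
    row=P[v,200:380];k=np.where((row[:,2]>.055)&(row[:,2]<.08))[0]
    le.append(ray('top',200+k.min()-.5,v,.068));re.append(ray('top',200+k.max()+.5,v,.068))
for e in(le,re):
    e=np.array(e);p=np.polyfit(e[:,0],e[:,1],1);print('side',p,np.polyval(p,.75),np.std(np.polyval(p,e[:,0])-e[:,1]))
# scene camera
S=np.load('scene_P.npy');im=np.load('scene_i.npy')
c=cv2.resize(im[255:305,255:300,::-1],(540,600),interpolation=cv2.INTER_NEAREST);cv2.imwrite('pics/foot_sc.png',np.clip(c*1.4,0,255).astype('uint8'))
q=S[150:345,105:290].reshape(-1,3);q=q[(q[:,2]>.064)&(q[:,2]<.073)]
print(cv2.minAreaRect((q[:,:2]*1000).astype('float32')))
E
```

```text
[0.69050191 0.0743038  0.0205    ] [ 0.67499911 -0.30389965  0.012     ] [0.01550281 0.37820345 0.0085    ] 0.37852105423278737 yaw from feet -0.040967716108695006
[0.69712993 0.09422845 0.0205    ]
[0.69619161 0.05433845 0.0205    ]
0.021442521144483195 0.02148468805285823
0.013021834464248816 -0.00044176435139124724
front [0.04516406 0.72175634] 0.0011409840670800991Traceback (most recent call last):
  File "<stdin>", line 17, in <module>
    return umr_minimum(a, axis, None, out, keepdims, initial, where)
ValueError: zero-size array to reduction operation minimum which has no identity
```

Run:
```python
from h import *
P=np.load('top_P.npy')
le=[];re=[]
for v in range(112,144):
    row=P[v,200:380];k=np.where((row[:,2]>.058)&(row[:,2]<.08))[0]
    if len(k)<20: continue
    le.append(ray('top',200+k.min()-.5,v,.068));re.append(ray('top',200+k.max()+.5,v,.068))
for e in(le,re):
    e=np.array(e);print(len(e),'side y at x',np.median(e,0))
S=np.load('scene_P.npy');im=np.load('scene_i.npy')
c=cv2.resize(im[255:305,255:300,::-1],(540,600),interpolation=cv2.INTER_NEAREST);cv2.imwrite('pics/foot_sc.png',np.clip(c*1.4,0,255).astype('uint8'))
q=S[150:345,105:290].reshape(-1,3);q=q[(q[:,2]>.064)&(q[:,2]<.073)]
print(cv2.minAreaRect((q[:,:2]*1000).astype('float32')))
```

```text
2 side y at x [0.74288069 0.11391966 0.068     ]
2 side y at x [ 0.73727013 -0.12000598  0.068     ]
((786.9833984375, -164.61343383789062), (551.9063110351562, 196.8792266845703), 87.57260131835938)
```

```bash
ls pics
```

```text
crop_sc.png
crop_top.png
foot_sc.png
scene0.png
top0.png
```

View pics/foot_sc.png

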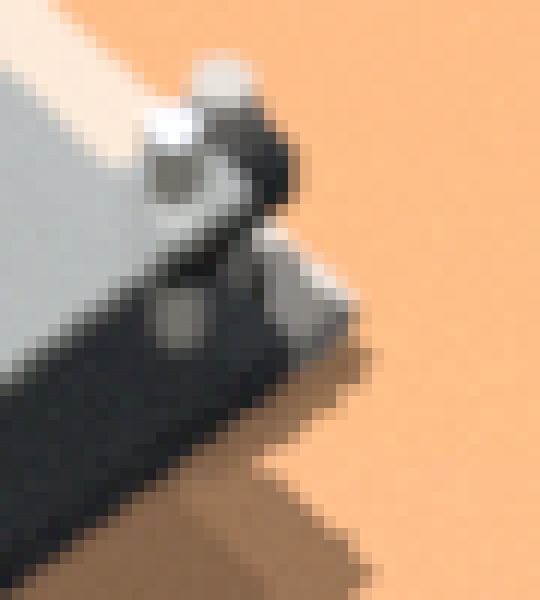

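Run:
```python
from h import *
print('corner via scene',ray('scene',284.6-.5,279.6-.5,.0205))
# obstacles: other things near
P=np.load('top_P.npy')
for n,(x,y,w,h) in dict(large=(259,165,27,28),coll=(303,168,16,12),small=(356,203,14,18)).items(): print(n,ray('top',x+w/2,y+h/2,.015))
o=robot.get_obs();print(R.from_quat(o['tool_rot']).as_matrix().round(3))
```

```text
corner via scene [0.69071432 0.09226624 0.0205    ]
large [ 0.6303662  -0.05393698  0.015     ]
coll [ 0.6443655  -0.18167154  0.015     ]
small [ 0.51355812 -0.34679173  0.015     ]
[[ 0.947  0.     0.322]
 [-0.322  0.     0.947]
 [ 0.    -1.     0.   ]]
```

Request:
{"op": "carry_out", "data": {"series": [[43,0,-29,0,0],[43,0,-29,0,0],[43,0,-29,0,0],[43,0,-29,0,0],[43,0,-29,0,0],[43,0,-29,0,0],[43,0,-29,0,0]]}}

```text
time: 1.88
position: [0.427, 0.2993, 0.2233]
tool_rot: [-0.696, 0.111, -0.114, 0.7]
ft_force: [0.4, 0.3, 1.8]
grip_width: 0.087
```

Request:
{"op": "carry_out", "data": {"series": [[18,5,-51,0,0],[18,5,-51,0,0],[18,5,-51,0,0],[18,5,-51,0,0],[18,5,-51,0,0],[18,5,-51,0,0],[18,5,-51,0,0],[18,5,-51,0,0],[18,5,-51,0,0]]}}

```text
time: 3.0
position: [0.4437, -0.2031, 0.1778]
tool_rot: [-0.695, 0.106, -0.12, 0.701]
ft_force: [1.2, -0.3, 0.3]
grip_width: 0.087
```

```bash
cat > to.py <<'E'
from h import *
import sys
def to(p,yaw):
    o=robot.get_obs();M=R.from_quat(o['tool_rot']).as_matrix();x=M[:,0]
    print('t',o['time'],'pos',o['position'].round(4),'yaw',round(np.arctan2(x[1],x[0]),4),'tilt',M[2].round(3),'f',o['ft_force'].round(2),'w',round(o['grip_width'],4))
    print('shift mm',((np.array(p)-o['position'])@M*1000).round(1),'turn',round(np.arctan2(x[1],x[0])-yaw,4))
if __name__=='__main__':
    a=[float(s) for s in sys.argv[1:]];to(a[:3],a[3])
E
python3 to.py .4284 -.1888 .004 -.337
```

```text
t 3.0 pos [ 0.4437 -0.2031  0.1778] yaw -0.3199 tilt [ 0.019 -1.     0.01 ] f [ 1.17 -0.29  0.32] w 0.087
shift mm [-22.2 173.5   7. ] turn 0.0171
```

Request:
{"op": "carry_out", "data": {"series": [[-7,35,2,0.017,0],[-7,35,2,0,0],[-7,30,2,0,0],[0,0,0,0,0]]}}

```text
time: 3.5
position: [0.4311, -0.1988, 0.0761]
tool_rot: [-0.696, 0.112, -0.132, 0.697]
ft_force: [0.2, -0.3, 0.1]
grip_width: 0.0866
```

```bash
python3 to.py .4284 -.1888 .004 -.337
python3 - <<'E'
from h import *
for n in('scene','top'):
    im,d=optics.camera(n);im=im[130:250,200:320] if n=='scene' else im[180:280,280:400]
    cv2.imwrite(f'pics/{n}1.png',np.clip(cv2.resize(im[...,::-1],None,fx=4.8,fy=4.8,interpolation=cv2.INTER_CUBIC)*1.4,0,255).astype('uint8'))
E
```

```text
t 3.5 pos [ 0.4311 -0.1988  0.0761] yaw -0.3462 tilt [ 0.028 -1.     0.007] f [ 0.17 -0.28  0.09] w 0.0866
shift mm [-7.9 72.   8. ] turn -0.0092
```

View pics/scene1.png

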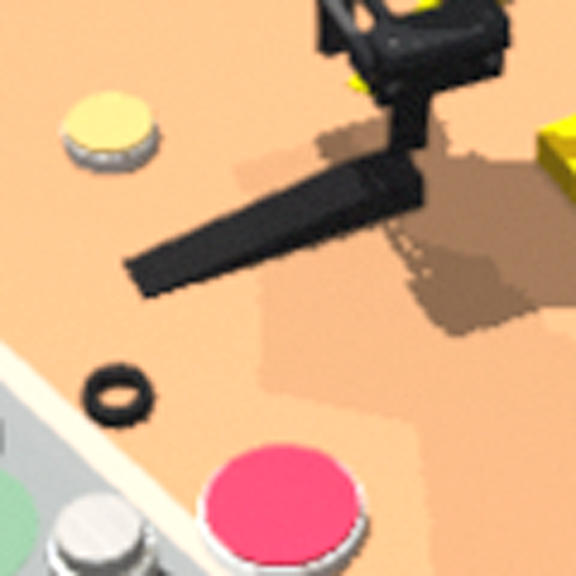

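The view shows the gripper above the wedge's thick tail, with the wedge, collar and dish untouched. I'm descending.

Request:
{"op": "carry_out", "data": {"series": [[-2,22,3,-0.009,0],[-2,22,3,0,0],[-2,18,2,0,0],[-1,5,0,0,0],[0,0,0,0,0]]}}

```text
time: 4.22
position: [0.4402, -0.1965, 0.0169]
tool_rot: [0.701, -0.099, 0.136, -0.693]
ft_force: [0.2, 0.5, 0.2]
grip_width: 0.087
```

```bash
python3 to.py .4284 -.1888 .004 -.337
```

```text
t 4.225 pos [ 0.4402 -0.1965  0.0169] yaw -0.3344 tilt [ 0.054 -0.999 -0.002] f [0.2  0.48 0.19] w 0.087
shift mm [-14.4  12.1   3.4] turn 0.0026
```

Request:
{"op": "carry_out", "data": {"series": [[-9,4,2,0,0],[-7,4,2,0,0],[0,2,0,0,0],[0,0,0,0,0]]}}

```text
time: 4.72
position: [0.4269, -0.1879, 0.0073]
tool_rot: [0.702, -0.098, 0.138, -0.692]
ft_force: [0.4, 0.5, 0.2]
grip_width: 0.0872
```

```bash
python3 to.py .4284 -.1888 .004 -.337
```

```text
t 4.725 pos [ 0.4269 -0.1879  0.0073] yaw -0.3344 tilt [ 0.058 -0.998 -0.004] f [0.38 0.52 0.23] w 0.0872
shift mm [ 1.5  3.4 -0.4] turn 0.0026
```

Request:
{"op": "carry_out", "data": {"series": [[1,4,0,0,0],[0,0,0,0,0.6],[0,0,0,0,1],[0,0,0,0,1],[0,0,0,0,1],[0,0,0,0,1]], "squeeze": 30}}

```text
time: 5.48
position: [0.4288, -0.1888, 0.0031]
tool_rot: [0.702, -0.097, 0.138, -0.692]
ft_force: [-0.6, 1.0, -0.1]
grip_width: 0.0451
```

```bash
python3 to.py .4284 -.1888 .004 -.337
```

```text
t 5.475 pos [ 0.4288 -0.1888  0.0031] yaw -0.3343 tilt [ 0.059 -0.998 -0.004] f [-0.56  1.03 -0.05] w 0.0451
shift mm [-0.3 -0.9 -0.1] turn 0.0027
```

Request:
{"op": "carry_out", "data": {"series": [[0,0,0,0,1],[0,0,0,0,1],[0,0,0,0,1],[0,0,0,0,1]]}}

```text
time: 5.98
position: [0.4288, -0.1888, 0.0032]
tool_rot: [0.702, -0.097, 0.138, -0.692]
ft_force: [-0.2, -0.4, 0.7]
grip_width: 0.0335
```

Request:
{"op": "carry_out", "data": {"series": [[0,-10,0,0,1],[0,-15,0,0,1],[0,-15,0,0,1],[0,0,0,0,1]]}}

```text
time: 6.48
position: [0.4259, -0.1874, 0.0453]
tool_rot: [0.702, -0.098, 0.137, -0.692]
ft_force: [0.2, 0.2, -0.6]
grip_width: 0.034
```

```bash
python3 to.py .5 .0823 .045 -.043;python3 - <<'E'
from h import *
for n in('scene','top'):
    im,d=optics.camera(n);im=im[130:250,200:320] if n=='scene' else im[180:280,280:400]
    cv2.imwrite(f'pics/{n}2.png',np.clip(cv2.resize(im[...,::-1],None,fx=4.8,fy=4.8,interpolation=cv2.INTER_CUBIC)*1.4,0,255).astype('uint8'))
E
```

```text
t 6.475 pos [ 0.4259 -0.1874  0.0453] yaw -0.3342 tilt [ 0.057 -0.998 -0.004] f [ 0.23  0.19 -0.57] w 0.034
shift mm [-18.5  -1.8 279. ] turn -0.2912
```

View pics/scene2.png

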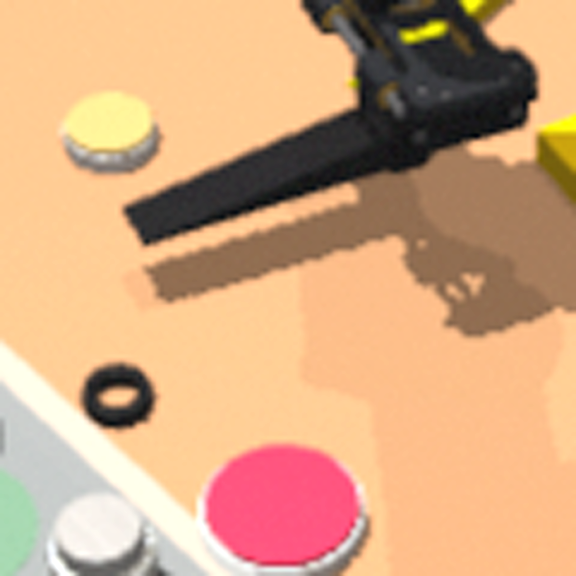

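Wedge is held level about 42 mm up at scene crop (250,180), and its shadow is clear of the bench. The neighbours haven't moved. I'm carrying it over while turning it square.

Request:
{"op": "carry_out", "data": {"series": [[0,0,20,-0.06,1],[0,0,35,-0.08,1],[0,0,35,-0.08,1],[0,0,35,-0.06,1],[5,0,35,0,1],[5,0,30,0,1],[0,0,20,0,1],[0,0,0,0,1]]}}

```text
time: 7.58
position: [0.4661, 0.0245, 0.0374]
tool_rot: [0.713, -0.0, 0.033, -0.7]
ft_force: [0.6, -0.1, -0.2]
grip_width: 0.0338
```

```bash
python3 to.py .5 .0827 .045 -.043
```

```text
t 7.575 pos [0.4661 0.0245 0.0374] yaw -0.0471 tilt [ 0.047 -0.999 -0.018] f [ 0.6  -0.06 -0.23] w 0.0338
shift mm [31.4 -7.2 59.7] turn -0.0041
```

Request:
{"op": "carry_out", "data": {"series": [[8,0,20,-0.004,1],[10,0,22,0,1],[8,0,14,0,1],[3,0,2,0,1],[0,0,0,0,1]]}}

```text
time: 8.2
position: [0.4979, 0.0793, 0.0359]
tool_rot: [0.714, -0.001, 0.031, -0.7]
ft_force: [-0.0, 0.3, -1.1]
grip_width: 0.0341
```

```bash
python3 to.py .5 .0827 .0035 -.043
cat > look.py <<'E'
from h import *
import sys
# wedge in view: dark pixels in region, fit
tag=sys.argv[1]
for n in('top','scene'):
    im,d=optics.camera(n);P=pts(n,d)
    m=(im.max(-1)<60)&(P[...,0]>.5)&(P[...,0]<.69)&(abs(P[...,1]-.078)<.045)&(P[...,2]<.07)&(P[...,2]>-.01)
    q=P[m]
    if len(q)>30:
        print(n,len(q),'xmin/max',q[:,0].min().round(4),q[:,0].max().round(4))
        for a in np.arange(.5,.69,.02):
            k=(q[:,0]>=a)&(q[:,0]<a+.02)
            if k.sum()>5: print(round(a,2),k.sum(),np.median(q[k],axis=0).round(4),'ymid',((np.percentile(q[k,1],4)+np.percentile(q[k,1],96))/2).round(4))
    c=im[130:230,190:290] if n=='top' else im[200:320,230:350]
    cv2.imwrite(f'pics/{n}_{tag}.png',np.clip(cv2.resize(c[...,::-1],(590,590),interpolation=cv2.INTER_CUBIC)*1.5,0,255).astype('uint8'))
E
python3 look.py stage
```

```text
t 8.2 pos [0.4979 0.0793 0.0359] yaw -0.0459 tilt [ 0.043 -0.999 -0.018] f [-0.02  0.3  -1.12] w 0.0341
shift mm [ 0.5 32.4  4.1] turn -0.0029
top 227 xmin/max 0.583 0.6576
0.58 44 [0.5934 0.0737 0.0436] ymid 0.0738
0.6 63 [0.61   0.0739 0.0412] ymid 0.074
0.62 65 [0.6312 0.0711 0.0364] ymid 0.0726
0.64 55 [0.649  0.0708 0.0335] ymid 0.071
scene 921 xmin/max 0.5 0.6588
0.5 162 [0.5082 0.0867 0.0566] ymid 0.0809
0.52 125 [0.5304 0.0813 0.054 ] ymid 0.0789
0.54 117 [0.5494 0.082  0.0508] ymid 0.0779
0.56 110 [0.5696 0.0798 0.0472] ymid 0.077
0.58 113 [0.59   0.0777 0.0439] ymid 0.0759
0.6 108 [0.6096 0.0761 0.0405] ymid 0.0749
0.62 101 [0.63   0.0743 0.0373] ymid 0.0734
0.64 85 [0.6479 0.0738 0.0343] ymid 0.0725
```

View pics/top_stage.png

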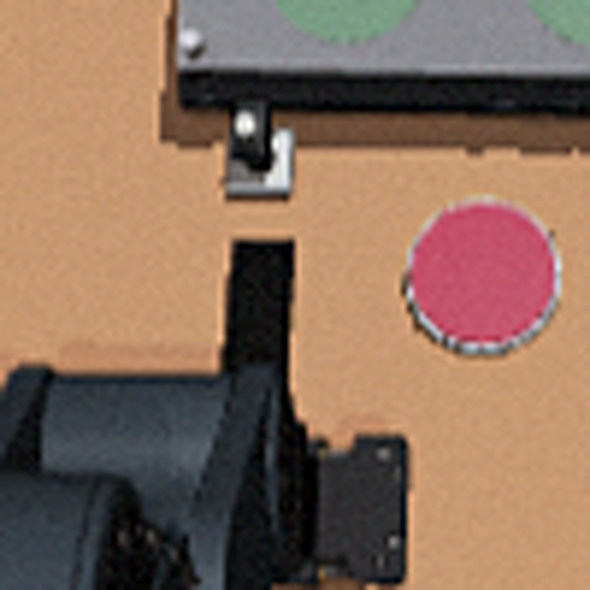

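View pics/scene_stage.png

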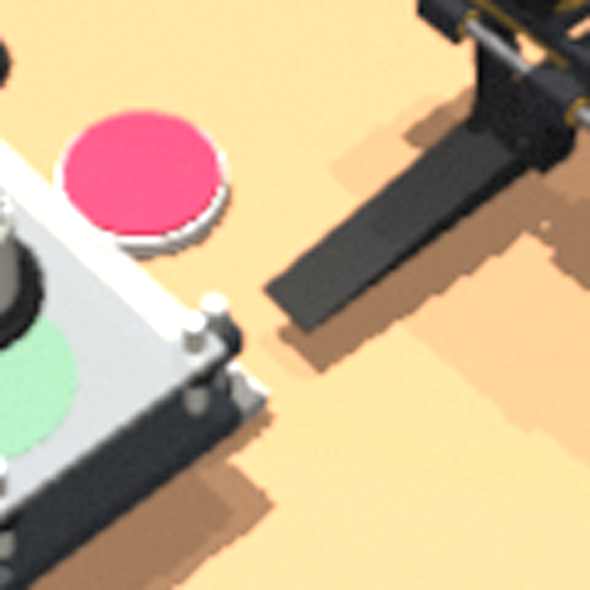

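Request:
{"op": "carry_out", "data": {"series": [[-1,10,2,-0.008,1],[-1,10,2,0,1],[-1,6,1,0,1],[0,3,0,0,1],[0,0,0,0,1]]}}

```text
time: 8.93
position: [0.4946, 0.083, 0.0042]
tool_rot: [0.714, -0.0, 0.028, -0.7]
ft_force: [-1.1, -0.9, 1.3]
grip_width: 0.0339
```

```bash
python3 to.py .5 .0830 .0035 -.043; python3 look.py low
```

```text
t 8.925 pos [0.4946 0.083  0.0042] yaw -0.0398 tilt [ 0.04  -0.999 -0.019] f [-1.12 -0.92  1.34] w 0.0339
shift mm [5.3 0.9 0.2] turn 0.0032
top 219 xmin/max 0.5789 0.654
0.58 55 [0.5913 0.0771 0.0128] ymid 0.0778
0.6 61 [0.6101 0.0777 0.0097] ymid 0.0775
0.62 61 [0.6293 0.0774 0.0059] ymid 0.0762
0.64 40 [0.6476 0.076  0.0039] ymid 0.0765
scene 882 xmin/max 0.5 0.6553
0.5 179 [0.5064 0.0882 0.0256] ymid 0.0832
0.52 113 [0.5306 0.0871 0.0225] ymid 0.0834
0.54 110 [0.55   0.0865 0.0192] ymid 0.0829
0.56 108 [0.5702 0.0845 0.016 ] ymid 0.0812
0.58 104 [0.5902 0.0821 0.0126] ymid 0.0806
0.6 100 [0.6098 0.0818 0.0099] ymid 0.0793
0.62 99 [0.6299 0.079  0.0068] ymid 0.0784
0.64 69 [0.6471 0.0779 0.0038] ymid 0.0777
```

View pics/scene_low.png

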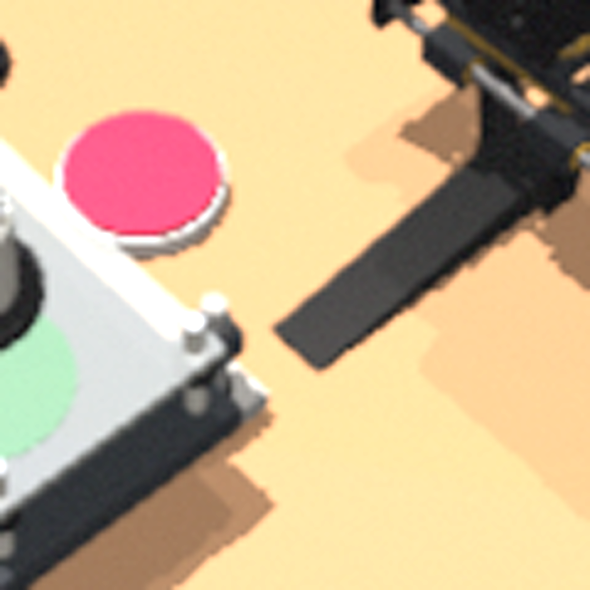

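The wedge is down on the bench in front of the foot, with its tip at scene crop (300,350), and square to it. I'll let go briefly so it lies flat, regrip it, then advance.

Request:
{"op": "carry_out", "data": {"series": [[0,0,0,0,0.4],[0,0,0,0,0.4],[0,0,0,0,0.4],[0,0,0,0,1],[0,0,0,0,1],[0,0,0,0,1],[0,0,0,0,1],[0,0,0,0,1]]}}

```text
time: 10.02
position: [0.4956, 0.0831, 0.0053]
tool_rot: [0.714, 0.001, 0.029, -0.7]
ft_force: [0.3, 0.3, 0.4]
grip_width: 0.0339
```

```bash
python3 to.py .5444 .0809 .0042 -.043
```

```text
t 10.025 pos [0.4956 0.0831 0.0053] yaw -0.0389 tilt [ 0.042 -0.999 -0.019] f [0.34 0.34 0.44] w 0.0339
shift mm [48.7  3.2 -0.2] turn 0.0041
```

Request:
{"op": "carry_out", "data": {"series": [[8,0.3,0,0.004,1],[10,0.4,0,0,1],[10,0.4,0,0,1],[10,0.4,0,0,1],[6,0.2,0,0,1],[0,0,0,0,1]]}}

```text
time: 10.78
position: [0.5425, 0.0811, 0.0053]
tool_rot: [0.714, -0.001, 0.03, -0.7]
ft_force: [-0.7, -0.1, 0.1]
grip_width: 0.0337
```

```bash
python3 to.py .572 .0797 .0053 -.043; python3 look.py in1
```

```text
t 10.775 pos [0.5425 0.0811 0.0053] yaw -0.0431 tilt [ 0.042 -0.999 -0.019] f [-0.66 -0.12  0.06] w 0.0337
shift mm [29.5  1.3 -0.1] turn -0.0001
top 154 xmin/max 0.5047 0.6897
0.5 13 [5.113e-01 5.620e-02 3.000e-04] ymid 0.0551
0.64 48 [0.6511 0.0771 0.0117] ymid 0.0755
0.66 63 [0.6705 0.0745 0.0074] ymid 0.0746
0.68 27 [0.6847 0.074  0.0063] ymid 0.0743
scene 917 xmin/max 0.5304 0.6881
0.52 42 [0.5364 0.0649 0.0264] ymid 0.0825
0.54 185 [0.5508 0.0814 0.0255] ymid 0.0815
0.56 125 [0.5698 0.0859 0.0228] ymid 0.081
0.58 116 [0.59   0.0838 0.0194] ymid 0.0807
0.6 116 [0.61   0.0831 0.0166] ymid 0.0799
0.62 108 [0.6299 0.0811 0.0134] ymid 0.0788
0.64 112 [0.6498 0.079  0.0106] ymid 0.0777
0.66 103 [0.6699 0.078  0.0076] ymid 0.0762
0.68 10 [0.6815 0.0873 0.0065] ymid 0.077
```

View pics/top_in1.png

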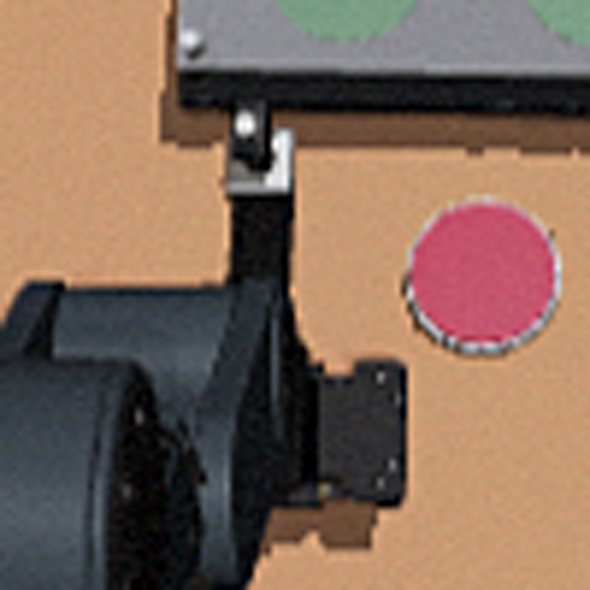

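View pics/scene_in1.png

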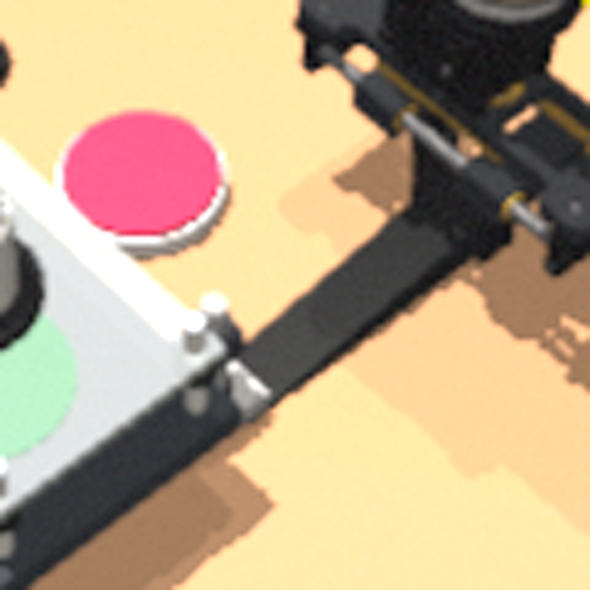

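The thin end has gone in under the shoe, with no force yet. In top crop the wedge spans columns 232–292 and the foot 226–292. From here I'll move in small steps and watch the force.

Request:
{"op": "carry_out", "data": {"series": [[5,0.2,0,0,1],[5,0.2,0,0,1],[0,0,0,0,1]]}}

```text
time: 11.25
position: [0.551, 0.0808, 0.0053]
tool_rot: [0.714, -0.002, 0.029, -0.7]
ft_force: [1.8, -0.0, 0.5]
grip_width: 0.0337
```

Request:
{"op": "carry_out", "data": {"series": [[2,0.1,0,0,1],[2,0.1,0,0,1],[0,0,0,0,1]]}}

```text
time: 11.62
position: [0.5543, 0.0807, 0.0053]
tool_rot: [0.714, -0.002, 0.028, -0.7]
ft_force: [-0.3, 0.0, 0.9]
grip_width: 0.0339
```

Request:
{"op": "carry_out", "data": {"series": [[2,0.1,0,0,1],[2,0.1,0,0,1],[0,0,0,0,1]]}}

```text
time: 12.0
position: [0.5583, 0.0805, 0.0053]
tool_rot: [0.714, -0.002, 0.028, -0.7]
ft_force: [-0.7, 0.5, 1.5]
grip_width: 0.034
```

Request:
{"op": "carry_out", "data": {"series": [[2,0.1,0,0,1],[0,0,0,0,1]]}}

```text
time: 12.25
position: [0.5606, 0.0804, 0.0053]
tool_rot: [0.714, -0.002, 0.028, -0.7]
ft_force: [0.7, 0.5, 0.6]
grip_width: 0.034
```

Request:
{"op": "carry_out", "data": {"series": [[2,0.1,0,0,1],[2,0.1,0,0,1],[0,0,0,0,1]]}}

```text
time: 12.62
position: [0.5645, 0.0803, 0.0053]
tool_rot: [0.714, -0.003, 0.028, -0.7]
ft_force: [-0.4, -0.9, 2.3]
grip_width: 0.0334
```

Request:
{"op": "carry_out", "data": {"series": [[2,0.1,0,0,1],[0,0,0,0,1]]}}

```text
time: 12.88
position: [0.5668, 0.0802, 0.0053]
tool_rot: [0.714, -0.002, 0.028, -0.7]
ft_force: [0.5, -1.1, 0.1]
grip_width: 0.0337
```

Request:
{"op": "carry_out", "data": {"series": [[2,0.1,0,0,1],[0,0,0,0,1]]}}

```text
time: 13.12
position: [0.5691, 0.0801, 0.0053]
tool_rot: [0.714, -0.002, 0.028, -0.7]
ft_force: [0.9, -0.4, 0.7]
grip_width: 0.034
```

Request:
{"op": "carry_out", "data": {"series": [[1,0,0,0,1],[0,0,0,0,1]]}}

```text
time: 13.38
position: [0.5698, 0.0801, 0.0053]
tool_rot: [0.714, -0.003, 0.028, -0.7]
ft_force: [-1.4, -0.2, 2.0]
grip_width: 0.0336
```

Request:
{"op": "carry_out", "data": {"series": [[1,0,0,0,1],[0,0,0,0,1]]}}

```text
time: 13.62
position: [0.5698, 0.0801, 0.0053]
tool_rot: [0.714, -0.003, 0.027, -0.7]
ft_force: [-2.0, -0.3, 2.2]
grip_width: 0.034
```

Contact at tail x≈0.570, where I expected it. I'll raise the push gradually.

Request:
{"op": "carry_out", "data": {"series": [[2,0,0,0,1]]}}

```text
time: 13.75
position: [0.5705, 0.0801, 0.0053]
tool_rot: [0.714, -0.004, 0.026, -0.7]
ft_force: [-5.0, -0.6, 5.4]
grip_width: 0.0337
```

Request:
{"op": "carry_out", "data": {"series": [[2,0,0,0,1]]}}

```text
time: 13.88
position: [0.5706, 0.0801, 0.0053]
tool_rot: [0.714, -0.006, 0.025, -0.7]
ft_force: [-5.6, -0.7, 6.9]
grip_width: 0.0337
```

Request:
{"op": "carry_out", "data": {"series": [[2,0,0,0,1]]}}

```text
time: 14.0
position: [0.5705, 0.0801, 0.0053]
tool_rot: [0.714, -0.008, 0.023, -0.7]
ft_force: [-5.9, -0.7, 6.5]
grip_width: 0.0338
```

Force is about 6 N forward, but the grip also bears down about 6.5 N. I'll let go and finish with a clean level push from behind using closed fingertips.

Request:
{"op": "carry_out", "data": {"series": [[0,0,0,0,0.3],[0,0,0,0,0.3],[0,0,0,0,0.3],[0,0,0,0,0.3]]}}

```text
time: 14.5
position: [0.5738, 0.0799, 0.005]
tool_rot: [0.714, -0.005, 0.026, -0.7]
ft_force: [0.0, 0.9, -0.1]
grip_width: 0.0591
```

Request:
{"op": "carry_out", "data": {"series": [[0,-10,0,0,0.3],[0,-15,0,0,0.3],[0,-15,0,0,0.3],[-10,0,0,0,0.6],[-20,0,0,0,1],[-15,0,0,0,1],[0,0,0,0,1]]}}

```text
time: 15.38
position: [0.525, 0.0829, 0.0481]
tool_rot: [0.714, -0.005, 0.026, -0.7]
ft_force: [0.4, 0.3, 0.1]
grip_width: 0.0289
```

```bash
python3 to.py .524 .0819 .010 -.043; python3 look.py rel
```

```text
t 15.375 pos [0.525  0.0829 0.0481] yaw -0.0434 tilt [ 0.031 -0.999 -0.019] f [0.42 0.25 0.08] w 0.0289
shift mm [-2.2 38.  -0.4] turn -0.0004
top 196 xmin/max 0.5008 0.6896
0.5 17 [0.5043 0.0493 0.0013] ymid 0.056
0.6 7 [ 0.6127  0.062  -0.0008] ymid 0.0622
0.62 20 [0.6333 0.0633 0.0172] ymid 0.0743
0.64 64 [0.6504 0.0769 0.0143] ymid 0.0768
0.66 61 [0.6705 0.0769 0.0112] ymid 0.0753
0.68 27 [0.6858 0.0739 0.0092] ymid 0.0744
scene 838 xmin/max 0.5162 0.6894
0.5 8 [0.5183 0.0865 0.0551] ymid 0.0864
0.52 65 [0.5315 0.0709 0.059 ] ymid 0.0839
0.54 44 [0.555  0.0866 0.0225] ymid 0.0829
0.56 111 [0.57   0.0871 0.0236] ymid 0.0826
0.58 118 [0.5902 0.0865 0.0234] ymid 0.0814
0.6 122 [0.6096 0.0845 0.0204] ymid 0.0803
0.62 119 [0.63   0.0825 0.0178] ymid 0.0796
0.64 115 [0.6498 0.0826 0.0151] ymid 0.0788
0.66 115 [0.6702 0.0785 0.0119] ymid 0.0769
0.68 21 [0.6822 0.085  0.0107] ymid 0.0783
```

View pics/scene_rel.png

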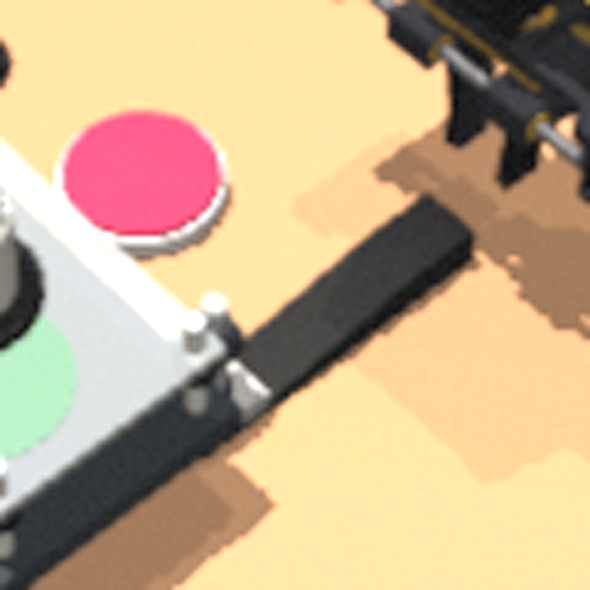

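View pics/top_rel.png

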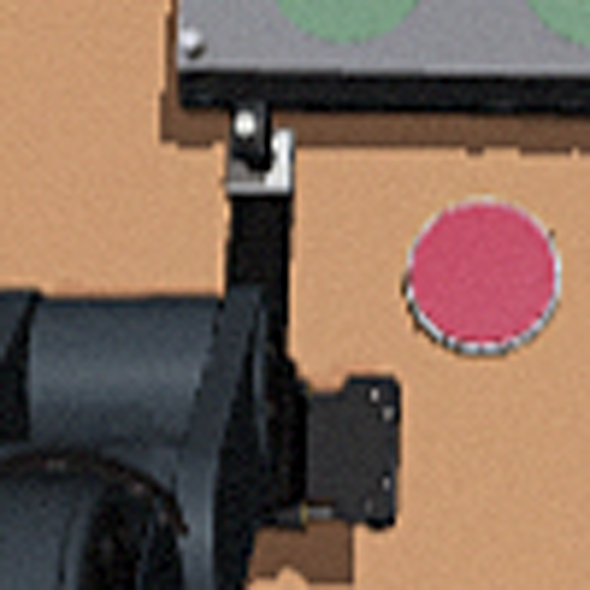

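Request:
{"op": "carry_out", "data": {"series": [[-2,13,0,0,1],[-1,14,0,0,1],[-1,10,0,0,1],[0,0,0,0,1]], "squeeze": 20}}

```text
time: 15.98
position: [0.526, 0.0819, 0.0076]
tool_rot: [0.714, -0.004, 0.028, -0.7]
ft_force: [1.0, 0.2, -0.3]
grip_width: 0.0005
```

```bash
python3 to.py .535 .0817 .010 -.043
```

```text
t 15.975 pos [0.526  0.0819 0.0076] yaw -0.0439 tilt [ 0.035 -0.999 -0.019] f [ 1.05  0.25 -0.26] w 0.0005
shift mm [ 9.1 -2.1  0.2] turn -0.0009
```

Request:
{"op": "carry_out", "data": {"series": [[4,0,0,0,1],[3,0,0,0,1],[2,0,0,0,1],[0,0,0,0,1]]}}

```text
time: 16.48
position: [0.5368, 0.0814, 0.0085]
tool_rot: [0.714, -0.003, 0.028, -0.7]
ft_force: [-0.9, 0.4, 0.2]
grip_width: 0.0006
```

Request:
{"op": "carry_out", "data": {"series": [[2,0,0,0,1],[2,0,0,0,1]]}}

```text
time: 16.73
position: [0.5399, 0.0813, 0.0088]
tool_rot: [0.714, -0.003, 0.028, -0.7]
ft_force: [-3.5, -0.1, 1.1]
grip_width: 0.0002
```

Request:
{"op": "carry_out", "data": {"series": [[2,0,0,0,1],[2,0,0,0,1]]}}

```text
time: 16.98
position: [0.5399, 0.0813, 0.0086]
tool_rot: [0.714, -0.006, 0.025, -0.7]
ft_force: [-4.9, 0.4, 2.8]
grip_width: 0.0003
```

Request:
{"op": "carry_out", "data": {"series": [[2,0,0,0,1]]}}

```text
time: 17.1
position: [0.5402, 0.0814, 0.0085]
tool_rot: [0.714, -0.008, 0.023, -0.7]
ft_force: [-6.6, 0.4, 4.4]
grip_width: 0.0005
```

Request:
{"op": "carry_out", "data": {"series": [[3,-0.8,0,0,1]]}}

```text
time: 17.23
position: [0.5413, 0.0814, 0.0088]
tool_rot: [0.714, -0.009, 0.022, -0.7]
ft_force: [-5.7, -0.2, -0.0]
grip_width: 0.0003
```

Request:
{"op": "carry_out", "data": {"series": [[3,-0.8,0,0,1]]}}

```text
time: 17.35
position: [0.5416, 0.0815, 0.0087]
tool_rot: [0.714, -0.011, 0.02, -0.7]
ft_force: [-6.0, 0.5, -1.5]
grip_width: 0.0005
```

Request:
{"op": "carry_out", "data": {"series": [[3.3,-0.8,0,0,1]]}}

```text
time: 17.48
position: [0.5416, 0.0815, 0.0087]
tool_rot: [0.714, -0.014, 0.017, -0.7]
ft_force: [-7.2, -0.0, 2.6]
grip_width: 0.0003
```

```bash
python3 to.py .545 .0812 .0087 -.043
```

```text
t 17.475 pos [0.5416 0.0815 0.0087] yaw -0.0437 tilt [ 0.004 -1.    -0.019] f [-7.16 -0.04  2.58] w 0.0003
shift mm [ 3.4  0.  -0.1] turn -0.0007
```

Request:
{"op": "carry_out", "data": {"series": [[4,-0.8,0,0,1]]}}

```text
time: 17.6
position: [0.5416, 0.0815, 0.0088]
tool_rot: [0.714, -0.017, 0.014, -0.7]
ft_force: [-8.8, -0.9, 4.4]
grip_width: 0.0006
```

Request:
{"op": "carry_out", "data": {"series": [[4,-0.8,0,0,1]]}}

```text
time: 17.73
position: [0.5415, 0.0815, 0.0089]
tool_rot: [0.714, -0.02, 0.01, -0.7]
ft_force: [-7.9, -1.2, 2.7]
grip_width: 0.0002
```

```bash
python3 to.py .545 .0812 .0087 -.043
```

```text
t 17.725 pos [0.5415 0.0815 0.0089] yaw -0.0435 tilt [-0.014 -1.    -0.02 ] f [-7.89 -1.23  2.74] w 0.0002
shift mm [ 3.5  0.2 -0.2] turn -0.0005
```

Request:
{"op": "carry_out", "data": {"series": [[5,-0.8,0,0,1]]}}

```text
time: 17.85
position: [0.5416, 0.0815, 0.009]
tool_rot: [0.714, -0.024, 0.006, -0.7]
ft_force: [-9.6, 0.4, 5.1]
grip_width: 0.0007
```

Request:
{"op": "carry_out", "data": {"series": [[5.5,-0.8,0,0,1]]}}

```text
time: 17.98
position: [0.5416, 0.0815, 0.0091]
tool_rot: [0.714, -0.028, 0.002, -0.7]
ft_force: [-11.5, -0.7, 6.9]
grip_width: 0.0006
```

```bash
python3 to.py .545 .0812 .0087 -.043
```

```text
t 17.975 pos [0.5416 0.0815 0.0091] yaw -0.0433 tilt [-0.037 -0.999 -0.02 ] f [-11.52  -0.73   6.94] w 0.0006
shift mm [ 3.5  0.3 -0.2] turn -0.0003
```

Request:
{"op": "carry_out", "data": {"series": [[5,-2.5,0,0,1]]}}

```text
time: 18.1
position: [0.5418, 0.0817, 0.0103]
tool_rot: [0.713, -0.032, -0.002, -0.7]
ft_force: [-8.3, -1.0, -1.9]
grip_width: 0.0004
```

Request:
{"op": "carry_out", "data": {"series": [[5,-2,0,0,1]]}}

```text
time: 18.23
position: [0.5417, 0.0818, 0.0108]
tool_rot: [0.713, -0.036, -0.006, -0.7]
ft_force: [-8.6, -0.1, -1.6]
grip_width: 0.0004
```

Request:
{"op": "carry_out", "data": {"series": [[6,-1.4,0,0,1]]}}

```text
time: 18.35
position: [0.5416, 0.0819, 0.0103]
tool_rot: [0.713, -0.041, -0.011, -0.7]
ft_force: [-9.5, 1.0, -1.1]
grip_width: 0.0002
```

Request:
{"op": "carry_out", "data": {"series": [[6.5,-1.7,0,0,1]]}}

```text
time: 18.48
position: [0.542, 0.0821, 0.01]
tool_rot: [0.713, -0.046, -0.016, -0.7]
ft_force: [-9.6, 0.1, -1.7]
grip_width: 0.0006
```

```bash
python3 to.py .545 .0812 .0087 -.043
```

```text
t 18.475 pos [0.542  0.0821 0.01  ] yaw -0.043 tilt [-0.087 -0.996 -0.02 ] f [-9.64  0.09 -1.71] w 0.0006
shift mm [ 3.1  1.  -0.7] turn -0.0
```

Request:
{"op": "carry_out", "data": {"series": [[7.5,-1.5,0,0,1]]}}

```text
time: 18.6
position: [0.5421, 0.0822, 0.0098]
tool_rot: [0.713, -0.052, -0.022, -0.699]
ft_force: [-14.0, -0.4, 9.1]
grip_width: 0.0004
```

Request:
{"op": "carry_out", "data": {"series": [[8,-1.5,0,0,1]]}}

```text
time: 18.73
position: [0.5419, 0.0822, 0.01]
tool_rot: [0.712, -0.058, -0.029, -0.699]
ft_force: [-15.3, -0.2, 10.6]
grip_width: 0.0005
```

The last level pushes read about 10 N. The final one read 15 N while bearing down 10.6 N, which nets to about 12 N on the foot. That's tight enough, so I'm backing off.

Request:
{"op": "carry_out", "data": {"series": [[-5,0,0,0,1],[-12,0,0,0,1],[-15,0,0,0,1],[-5,-25,0,0,1],[0,-35,0,0,1],[0,-40,0,0,1],[-10,-40,0,0,1],[0,0,0,0,1]]}}

```text
time: 19.73
position: [0.5142, 0.0864, 0.1591]
tool_rot: [0.713, -0.052, -0.022, -0.699]
ft_force: [0.4, 0.9, -0.9]
grip_width: 0.0004
```

```bash
python3 to.py .45 .0812 .15 -.043; python3 look.py fin
python3 - <<'E'
from h import *
for n in('scene','top'):
    im,d=optics.camera(n);cv2.imwrite(f'pics/{n}_all.png',im[...,::-1])
E
```

```text
t 19.725 pos [0.5142 0.0864 0.1591] yaw -0.0425 tilt [-0.104 -0.994 -0.021] f [ 0.38  0.93 -0.87] w 0.0004
shift mm [-62.6  15.9  -7.6] turn 0.0005
top 155 xmin/max 0.5021 0.6899
0.5 8 [ 0.5189  0.097  -0.0006] ymid 0.0958
0.52 9 [ 0.5249  0.0622 -0.0006] ymid 0.0641
0.6 13 [0.6148 0.0634 0.0212] ymid 0.0658
0.62 25 [0.6319 0.0658 0.0174] ymid 0.0657
0.64 36 [0.6505 0.0702 0.0145] ymid 0.0703
0.66 41 [0.6701 0.0701 0.0134] ymid 0.0703
0.68 23 [0.6861 0.0706 0.0094] ymid 0.0695
scene 747 xmin/max 0.5559 0.6883
0.54 17 [0.5578 0.087  0.0224] ymid 0.0839
0.56 116 [0.5697 0.0889 0.0235] ymid 0.0837
0.58 120 [0.5903 0.0869 0.0237] ymid 0.0826
0.6 122 [0.61   0.0855 0.0209] ymid 0.081
0.62 117 [0.6303 0.0834 0.0182] ymid 0.0799
0.64 117 [0.65   0.082  0.0151] ymid 0.079
0.66 118 [0.6706 0.0802 0.0128] ymid 0.0775
0.68 20 [0.6825 0.0886 0.0108] ymid 0.0782
```

View pics/scene_fin.png

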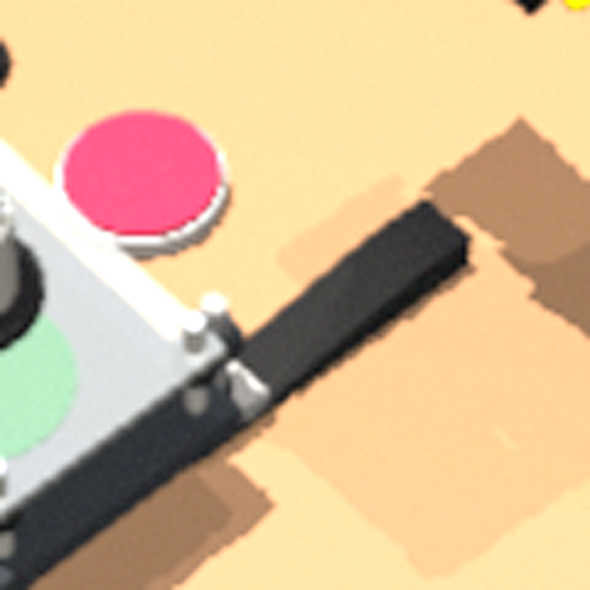

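View pics/top_fin.png

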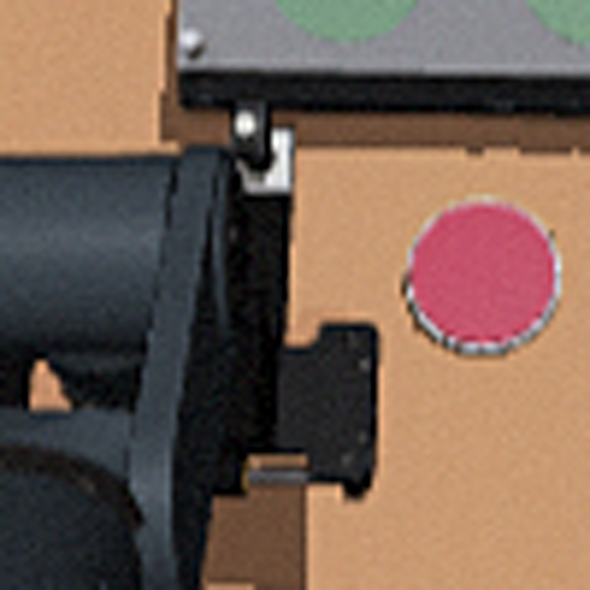

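View pics/scene_all.png

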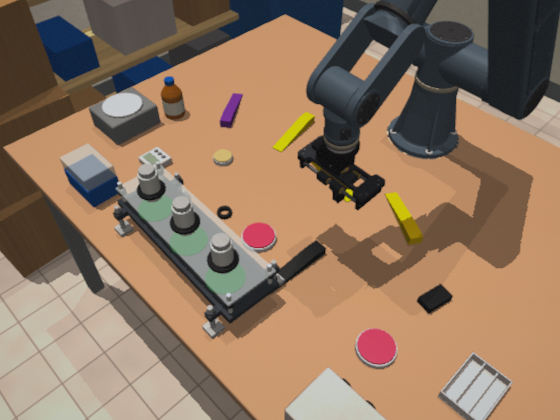

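```bash
python3 -c "
from h import *
print(robot.get_obs()['ft_force'],robot.hand_in())"
```

```text
the job is handed in; nothing more can be done
[-0.04501489 -0.44074601 -0.36410357] None
```

The wedge is in under the middle of the front-left foot, thin end first, and appears jammed. The job is handed in at about 20 s of the 72 s. No verdict was reported.

I picked up the dark wedge by its tail, set it down square in front of the foot and slid it in until it touched. Then I let go and finished with closed fingertips pushing from behind.

**Last checks:**
- **Position:** the wedge lies flat, about 66 mm along from its centre to the foot centre. It is within roughly 2 mm of the centre line and about 0.01 rad of square to the stand. The top camera saw it only in part at the end because the arm was in the way.
- **Release:** the arm is clear of everything, with no force at the wrist. After I backed off, the wedge was still in place under the foot.
- **Other items:** the full scene-camera view shows the dishes, collar and packer where they were. I did not re-measure them.

**Push force disagreed with the target:** the level pushes reached only about 10 N. The last two readings were 14 and 15.3 N forward, above the 12 N asked. The hand was also bearing down 9 to 10.6 N then, so I estimate about 12 N net, or about 14 N on the foot. I could not measure the force on the foot directly, so neither the 20 N limit nor the 1.5 N minimum is confirmed.

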